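# Move tacky lure blanks to the drying turntable

### The arm

A 6-joint arm with a two-finger parallel gripper is mounted at the origin on the work surface. World frame = base frame: x ahead of the robot, y to its left, z up, the work surface at z = 0. Lengths are in m, angles in degrees, forces in N, time in s.
With the tool pointing down it reaches from about 0.375 to 0.75 m from the base axis. Payload 9 kg.
Tool frame: the origin (TCP) lies where the fingers leave the gripper's body, on its centre line; the fingertips stand 73 mm ahead of it and the grasp point (between the pads) lies 54 mm ahead of it (robot.tip_reach is the distance from the TCP to the fingertips, in m); z points along the fingers, y is the line along which they close (so a half turn about z gives the same grasp; the last joint's range is limited). The gripper opens to 85 mm and grips with 20 to 120 N. Pads are 22 mm wide; open, the fingers measure 114 mm over their backs; the gripper's body (76 mm by 85 mm) begins 54 mm behind the grasp point. The pads swing forward as they close: fully open they stand 13 mm farther back than shut.
Start: joints at [-81.801, 5.964, 5.575, 89.605, 0, 77.527], TCP at [0.212, -0.561, 0.304] pointing down, gripper open.
Joint ranges: [-171.21, 171.21], [-48.23, 106.86], [-62.78, 66.21], [-105.2, 120.99], [-86.42, 89.51], [-180, 180]. Speed limits (degrees/s): [127.2, 127.2, 147.25, 180, 180, 180].

### API

Orientations are given as [roll, pitch, yaw] about the fixed x, y, z axes, in that order (R = Rz(yaw) Ry(pitch) Rx(roll)).
In Python, from plant import robot gives the robot as it stands. Calls block until the motion is done:
- robot.move_pose(position, orientation): joint-space move of the TCP to a pose.
- robot.line_to(position, vel=0.15, rotation=None, guard=None): straight line of the TCP; rotation=None keeps the orientation; vel is the mean speed in m/s. With guard (N) it stops when the force on the tool has changed by that much, and returns True; else False.
- robot.goto_joints(angles): joint-space move.
- robot.set_gripper(opening): finger opening in m; the grip force is fixed at half the most; returns when the fingers have stopped.
- robot.pause(seconds).
- robot.ik(position, orientation): joint angles nearest the present ones, or None.
- robot.observe(): the state.
- robot.grab_frame(name): name is "scene" or "side" or "wrist"; returns the picture (400x640x3 uint8, blue, green, red); there is no depth.
- robot.get_calibration(name): a dict with "vertical_fov" (degrees; the focal length in pixels is half the picture's height over the tangent of half this angle, whatever the lens; pixels are square), "cx", "cy" (the principal point, pixels), "rvec" (rotation vector, rad) and "tvec" (3), from world to camera coordinates, as OpenCV has them. Camera axes: x right, y down, z forward; pixel columns grow to the right and rows downward; lengths in m; the calibration is good to about 2 mm. A picture is of the moment at which its call begins: read the wrist's pose just before it. get_calibration takes no time and is no camera call; for the wrist camera it gives the pose at the moment of the call.
A pose or a line that the arm cannot do raises robot.IKError and nothing moves.
- robot.job_done(): hands the job in; it is judged then, once.
The state is a dict: "time": time; "q": joint angles; "qvel": joint speeds; "joint_torque": joint torques, N m; "tool_pos": TCP position; "tcp_rot": TCP orientation; "ft_force": force on the tool from outside, world axes, zero at the start; "torque": the same for the moment, N m; "gripper_width": finger opening in m; "gripper_force": force on a finger pad.
Only numpy, scipy, OpenCV 4.12 (cv2) and the standard library are available. Lean on these libraries where they do the work, as an engineer would, in place of code of your own. Each camera call takes 0.05 s, during which the arm holds its last target. There are 200 camera calls.

### The job

The brass lure blanks on the bench are varnished and still tacky, so never touch them with the gripper: take the scraper from its cork mat, slide its blade under each blank in turn and tip it onto the turntable's plate, so that every blank lies flat on the plate and none on top of another. Once all are loaded, turn the plate by its peg handle anticlockwise (seen from above) through a full turn until it meets its stop, with the blanks staying on it. The scraper must end lying flat, blade down, along the middle of its cork mat; leave the reel and the float where they are.

Things in the scene. Friction and masses are not known exactly. Their poses are not given: they have to be found in the camera images.
- plate_top (a point): Centre of the upper face of the drying turntable's round aluminium plate (250 mm across, 8 mm thick, its upper face 30 mm above the bench), with a rim 3 mm thick standing 8 mm above that face all round. The plate turns on a fixed grey foot of 170 mm across. z points up; the point's x axis points towards the peg handle and turns with the plate
- plate (a joint): Turning angle of the plate in rad: grows as the plate turns anticlockwise seen from above; it starts between 0 and 0.4 and meets a hard stop at 6.8. It turns lightly (about 1 N at the peg) and stays where it is left
- peg_mid (a point): Grip point of the upright round wooden peg handle on the turntable plate (16 mm diameter, rising 55 mm above the plate, its axis 100 mm from the plate's centre); the point lies on the peg's axis, 37 mm above the plate's face and 18 mm below the peg's top
- mat_top (a point): Centre of the upper face of the thin brown cork mat (260 x 120 x 4 mm, fixed to the bench) on which the scraper lies; x along its length, z up
- scraper_grip (a point): Grip point of the scraper, at the centre of its handle's cross-section. x points along the scraper to the blade's front edge, z up. The wooden handle is a bar along x, 18 mm wide (y), 22 mm high, from 62 mm behind this point to 38 mm ahead; this point is 47 mm above the blade's flat underside and 130 mm behind its front edge. About 170 g, balancing some 35 mm ahead of this point
- scraper_tip (a point): Middle of the blade's front edge, at its underside. The flat steel blade, parallel to the handle, is 56 mm wide, 1.6 mm thick (its front 25 mm ground thin to a 0.4 mm edge) and reaches 100 mm back to a steel heel block (56 mm wide, 12 mm high) that stops a piece on the blade; a slim neck joins heel and handle. Blade and heel are polished and slippery (friction about 0.15 with all things, all else about 0.6)
- blank1_mid (a point): Centre (half-way up) of a round brass lure blank: a disc 52 mm across and 7.2 mm thick, lens-shaped, the same both ways up: flat faces 28 mm across, from which both faces slope away to a thin edge, whose underside is 3 mm off the bench. z is the disc's axis. About 50 g. Three or four such blanks are there; one may be absent
- blank2_mid (a point): Centre (half-way up) of a round brass lure blank: a disc 52 mm across and 7.2 mm thick, lens-shaped, the same both ways up: flat faces 28 mm across, from which both faces slope away to a thin edge, whose underside is 3 mm off the bench. z is the disc's axis. About 50 g. Three or four such blanks are there; one may be absent
- blank3_mid (a point): Centre (half-way up) of a round brass lure blank: a disc 52 mm across and 7.2 mm thick, lens-shaped, the same both ways up: flat faces 28 mm across, from which both faces slope away to a thin edge, whose underside is 3 mm off the bench. z is the disc's axis. About 50 g. Three or four such blanks are there; one may be absent
- blank4_mid (a point): Centre (half-way up) of a round brass lure blank: a disc 52 mm across and 7.2 mm thick, lens-shaped, the same both ways up: flat faces 28 mm across, from which both faces slope away to a thin edge, whose underside is 3 mm off the bench. z is the disc's axis. About 50 g. Three or four such blanks are there; one may be absent
- reel: Bystander: grey aluminium fishing reel on a small foot, about 60 x 60 x 85 mm, loose; origin under its foot
- float: Bystander: orange float standing on end, 60 mm across, 90 mm tall, loose; origin at its underside
Things that resemble listed ones, but are neither listed nor needed, are in the scene too. There is more than one size of the part that bears scraper_grip; the job needs the middle-sized.

How it is judged:
By the outcome, as a careful person would: the job done as asked, in the order asked, and still so for the second after the job is handed in, with the robot touching nothing.
Of blank1, blank2, blank3, blank4 only 3 to 4 are there at a start; the rules pass over those that are not, and their reading is None.
At some moment in a run one of blank1, blank2, blank3, blank4 may be knocked a few centimetres aside while the robot is not near it.
It also fails if it takes over 208 s, if anything falls off the work surface, if the arm or the gripper's body presses on something with over 40 N, if the wrist force passes 120 N, or if a joint passes its speed limit or range.

## Working session

There is one attempt and no reset: what is moved stays moved. The work goes in short steps, each a Python script; the robot and the scene stay as the last script left them, time stands still between calls to the robot, and variables do not carry over. Pictures are saved under pics/ and viewed, at most 14 in all, crops included, and the job is handed in when it is done.

```bash
mkdir -p pics; ls; python3 - <<'E'
from plant import robot
import cv2
for n in ("scene","side","wrist"):
    c=robot.get_calibration(n); print(n,c)
    cv2.imwrite(f"pics/{n}0.png",robot.grab_frame(n))
o=robot.observe(); print(o)
a=cv2.imread("pics/scene0.png");
E
```

```text
pics
scene {'vertical_fov': 44.666169210893884, 'cx': 317.7117025155567, 'cy': 204.90803201994137, 'rvec': array([ 1.31573104,  2.3347547 , -0.86830722]), 'tvec': array([ 0.39094667, -0.22919945,  1.84625599])}
side {'vertical_fov': 53.268345962617005, 'cx': 324.6236827245228, 'cy': 200.7304670770856, 'rvec': array([ 0.12106019, -2.73119418,  1.51782705]), 'tvec': array([0.49229483, 0.16469666, 1.22874934])}
wrist {'vertical_fov': 58.091280482063375, 'cx': 315.552570551408, 'cy': 198.4298901393081, 'rvec': array([-2.35423056,  1.62982563,  0.27000027]), 'tvec': array([-0.59874901, -0.04218144,  0.38098377])}
{'time': 0.15, 'q': array([-8.18006092e+01,  5.99136273e+00,  5.53860492e+00,  8.96053144e+01,
       -8.71388093e-04,  7.75287515e+01]), 'qvel': array([ 0.06378009, -0.10628777,  0.02414179,  0.08835074, -0.04839058,
        0.00519477]), 'joint_torque': array([ 2.77333012e-03, -5.57353485e+01,  5.04008138e+01,  1.24891658e-02,
       -3.28718161e-04,  4.33787406e-06]), 'tool_pos': array([ 0.21179666, -0.56118372,  0.30330734]), 'tcp_rot': array([-1.79943110e+02, -1.16898368e-02,  2.06706339e+01]), 'ft_force': array([-0.25154682,  0.00545092, -0.7974206 ]), 'torque': array([-0.01568256, -0.04297336, -0.0376871 ]), 'gripper_force': 0.0, 'gripper_width': 0.08528144624937453}
```

View pics/scene0.png

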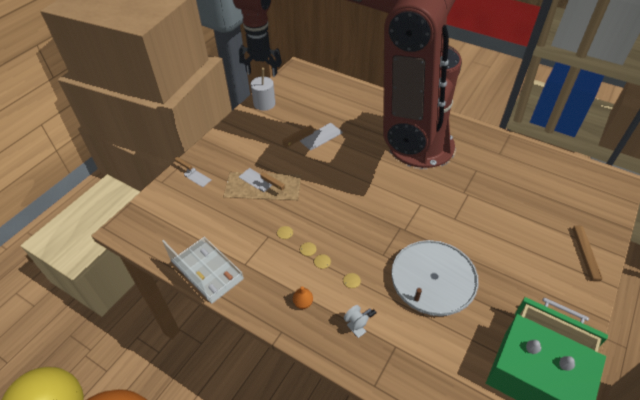

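View pics/side0.png

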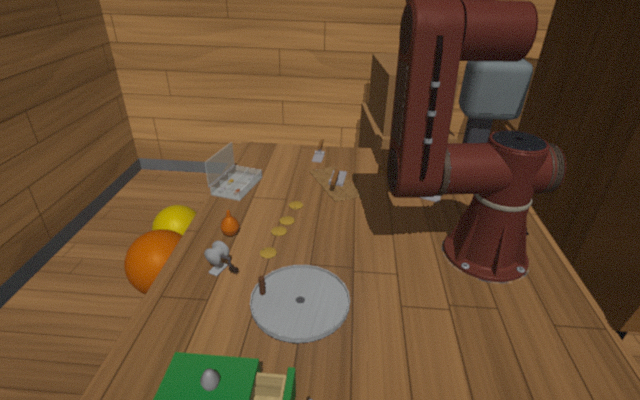

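Scene camera: the middle-sized scraper is on the cork mat at (262,184). Lookalikes are a large scraper at (320,138), a small one at (195,175) and a loose wooden bar at (587,252). Four blanks are at (285,232), (308,249), (322,262) and (352,281). The plate is at (434,277) with its peg at (418,294), the float at (303,298) and the reel at (356,320).

```bash
cat > h.py <<'E'
from plant import robot
import cv2, numpy as np
from scipy.spatial.transform import Rotation as R
def cam(n,c=None):
    c=c or robot.get_calibration(n); f=200/np.tan(np.radians(c["vertical_fov"]/2))
    K=np.array([[f,0,c["cx"]],[0,f,c["cy"]],[0,0,1]]); return K,cv2.Rodrigues(np.array(c["rvec"]))[0],np.array(c["tvec"])
def ray(C,uv,z):
    K,Rm,t=C; o=-Rm.T@t; d=Rm.T@np.linalg.inv(K)@np.array([uv[0],uv[1],1.]); return o+d*(z-o[2])/d[2]
def proj(C,P):
    K,Rm,t=C; p=K@(Rm@np.array(P,float)+t); return p[:2]/p[2]
def blobs(img,lo,hi,amin):
    hsv=cv2.cvtColor(img,cv2.COLOR_BGR2HSV); m=cv2.inRange(hsv,lo,hi)
    cs,_=cv2.findContours(m,cv2.RETR_EXTERNAL,cv2.CHAIN_APPROX_NONE)
    return [c for c in cs if cv2.contourArea(c)>amin]
E
python3 - <<'E'
from h import *
S=cam("scene"); img=cv2.imread("pics/scene0.png"); hsv=cv2.cvtColor(img,cv2.COLOR_BGR2HSV)
for uv in [(285,232),(308,249),(322,262),(352,281)]: print(uv,hsv[uv[1],uv[0]],ray(S,uv,.0036).round(3))
for n,uv,z in [("plate",(434,277),.03),("pegtop",(418,291),.085),("mat",(262,187),.004),("handle",(270,186),.055),("blade",(240,174),.005),("float",(303,303),.0),("reel",(358,328),0),("big",(325,135),.0),("small",(200,180),0),("bar",(587,252),.01),("box",(205,268),0),("cup",(263,105),0)]: print(n,ray(S,uv,z).round(3))
D=cam("side")
for uv in [(296,205),(287,221),(279,231),(268,253)]: print(ray(D,uv,.0036).round(3))
E
```

```text
(285, 232) [ 22 128 187] [ 0.611 -0.208  0.004]
(308, 249) [ 22 129 188] [ 0.63  -0.108  0.004]
(322, 262) [ 22 130 185] [ 0.649 -0.045  0.004]
(352, 281) [ 22 128 187] [0.661 0.068 0.004]
plate [0.539 0.275 0.03 ]
pegtop [0.64  0.26  0.085]
mat [ 0.489 -0.389  0.004]
handle [ 0.506 -0.336  0.055]
blade [ 0.478 -0.494  0.005]
float [ 0.797 -0.02   0.   ]
reel [0.784 0.155 0.   ]
big [ 0.138 -0.341  0.   ]
small [ 0.572 -0.603  0.   ]
bar [0.2   0.642 0.01 ]
box [ 0.851 -0.344  0.   ]
cup [ 0.11  -0.657  0.   ]
[ 0.613 -0.208  0.004]
[ 0.629 -0.105  0.004]
[ 0.646 -0.046  0.004]
[0.66  0.068 0.004]
```

```bash
python3 - <<'E'
from h import *
K,Rm,t=cam("wrist"); o=robot.observe(); T=R.from_euler("xyz",o["tcp_rot"],degrees=True).as_matrix()
print("cam in tool",T.T@(-Rm.T@t-o["tool_pos"]), "\naxes",(T.T@Rm.T).round(2))
robot.move_pose([0.46,-0.36,0.36],[180,0,80]); 
C=cam("wrist"); im=robot.grab_frame("wrist"); cv2.imwrite("pics/w1.png",im)
print(robot.observe()["q"].round(1),robot.observe()["time"]); np.save("w1.npy",np.array(C,dtype=object),allow_pickle=True)
print(proj(C,[.489,-.389,.004]))
E
```

```text
cam in tool [ 0.08078745 -0.00015104 -0.06991856] 
axes [[-0.   -0.95 -0.32]
 [ 1.   -0.   -0.  ]
 [ 0.   -0.32  0.95]]
[-51.    4.4   9.7  95.4  -0.   49.2] 1.4333Traceback (most recent call last):
  File "<stdin>", line 6, in <module>
ValueError: could not broadcast input array from shape (3,3) into shape (3,)
```

View pics/w1.png

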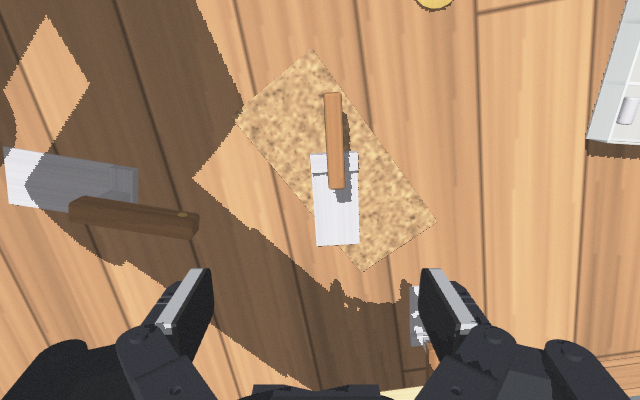

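The wrist view shows the middle scraper lying askew on the mat: blade front edge from (317,246) to (359,243), handle from (332,93) to (337,188). The mat corners are (315,50), (237,118), (362,271) and (436,221). The other scraper at left, (100,190), is the large one.

```bash
python3 - <<'E'
from h import *
import pickle
o=robot.observe(); print(o["tool_pos"],o["tcp_rot"])
C=cam("wrist"); pickle.dump(C,open("w1.pkl","wb")); im=robot.grab_frame("wrist"); cv2.imwrite("pics/w2.png",im)
hsv=cv2.cvtColor(im,cv2.COLOR_BGR2HSV)
m=cv2.inRange(hsv,(0,0,150),(180,40,255)); m[:, :290]=0; m[:,380:]=0; m[:130]=0; m[262:]=0
ys,xs=np.nonzero(m); print(len(xs))
cs,_=cv2.findContours(m,0,1); c=max(cs,key=cv2.contourArea); r=cv2.minAreaRect(c); print(r); b=cv2.boxPoints(r); print(b)
Pb=np.array([ray(C,p,.0045) for p in [(316.5,246),(359.5,243.5)]]); print("front",Pb, np.linalg.norm(Pb[0]-Pb[1]))
Ph=[ray(C,p,.004+.047+.011) for p in [(332.5,93),(337,188)]]; print("handle",Ph,np.linalg.norm(Ph[0]-Ph[1]))
M=np.array([ray(C,p,.004) for p in [(315,50),(237,118),(362,271),(436,221)]]); print("mat",M,M.mean(0)); print([np.linalg.norm(M[i]-M[(i+1)%4]) for i in range(4)])
x0,y0=210,30; crop=cv2.resize(im[30:280,210:460],None,fx=2.4,fy=2.4,interpolation=cv2.INTER_CUBIC); cv2.imwrite("pics/c1.png",crop)
E
```

```text
[ 0.45922455 -0.36096437  0.35949583] [-1.79961679e+02 -1.29364432e-02  7.98573689e+01]
3102
((335.5, 198.0), (92.75651550292969, 46.03517532348633), 86.42366790771484)
[[309.63422 153.14786]
 [355.57977 150.27628]
 [361.36578 242.85214]
 [315.42023 245.72372]]
front [[ 0.4360546  -0.48535671  0.0045    ]
 [ 0.49167036 -0.4917103   0.0045    ]] 0.05597750644126061
handle [array([ 0.48564719, -0.29750642,  0.062     ]), array([ 0.47453321, -0.39432475,  0.062     ])] 0.09745414091397267
mat [[ 0.47625417 -0.25218952  0.004     ]
 [ 0.37423615 -0.30802044  0.004     ]
 [ 0.48934245 -0.53265677  0.004     ]
 [ 0.59187136 -0.47793425  0.004     ]] [ 0.48292603 -0.39270025  0.004     ]
[np.float64(0.11629603416833638), np.float64(0.2524102658150034), np.float64(0.116218461136016), np.float64(0.2536296848947799)]
```

View pics/c1.png

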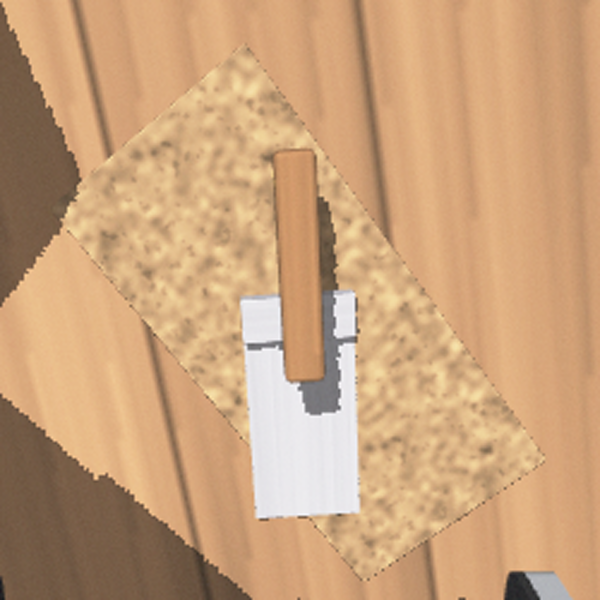

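Confirmed: blade width measures 56 mm, handle about 98 mm, and the two grip point estimates agree within 2 mm. Now I'll grasp it.

```bash
cat >> h.py <<'E'
import pickle, os
def Rs(yaw,pitch=0): return R.from_euler("xyz",[0,pitch,yaw],degrees=True)   # pitch>0: tip down
if os.path.exists("grip.pkl"): G,OFF=pickle.load(open("grip.pkl","rb"))   # tool rot and TCP in scraper frame at tip
def tcp(tip,yaw,pitch=0):
    r=Rs(yaw,pitch); return np.array(tip)+r.apply(OFF), (r*G).as_euler("xyz",degrees=True)
def tip_now():
    o=robot.observe(); Rt=R.from_euler("xyz",o["tcp_rot"],degrees=True); r=Rt*G.inv()
    return o["tool_pos"]-r.apply(OFF), r.as_euler("xyz",degrees=True), o
def mv(tip,yaw,pitch=0,vel=.15,guard=None):
    p,e=tcp(tip,yaw,pitch); return robot.line_to(p,vel=vel,rotation=e,guard=guard)
def blanks(names=("scene","side")):
    for n in names:
        C=cam(n); im=robot.grab_frame(n); cv2.imwrite(f"pics/last_{n}.png",im); out=[]
        for c in blobs(im,(19,105,120),(26,170,255),25):
            x,y=c[:,0,:].mean(0); 
            (x,y),wh,_=cv2.minAreaRect(c)
            P=ray(C,(x,y),.0036); Q=ray(C,(x,y),.0336)
            if .3<P[0]<.75 and -.35<P[1]<.45: out.append((P[:2].round(3).tolist(),"onplate",Q[:2].round(3).tolist(),int(cv2.contourArea(c))))
        print(n,*out,sep="\n ")
E
python3 - <<'E'
from h import *
yaw=-96.5; d=np.array([np.cos(np.radians(yaw)),np.sin(np.radians(yaw)),0])
tip=np.array([.4639,-.4885,.004]); tip[:2]-=.0005*d[:2]
g=tip-.130*d; g[2]=.051
E=[180,0,yaw+180]
robot.move_pose(g+[0,0,.15],E); print(robot.line_to(g+[0,0,.054],vel=.1,guard=15))
o=robot.observe(); print(o["tool_pos"],o["ft_force"])
robot.set_gripper(0.0); robot.pause(.3)
o=robot.observe(); print(o["tool_pos"],o["tcp_rot"],o["gripper_width"],o["gripper_force"],o["ft_force"],o["time"])
Rt=R.from_euler("xyz",o["tcp_rot"],degrees=True); r=Rs(yaw)
G=r.inv()*Rt; OFF=r.inv().apply(o["tool_pos"]-tip); print(G.as_euler("xyz",degrees=True),OFF)
pickle.dump((G,OFF),open("grip.pkl","wb"))
robot.line_to(o["tool_pos"]+[0,0,.12],vel=.1)
o=robot.observe(); print(o["tool_pos"],o["gripper_width"],o["ft_force"],o["time"])
blanks()
E
```

```text
False
[ 0.47901941 -0.35923298  0.10583513] [-0.16344028  0.65402506 -0.30823831]
[ 0.47881781 -0.35894137  0.10526965] [1.79977318e+02 1.52880838e-02 8.35026639e+01] 0.01702729630701966 58.90854477882385 [1.33833617 0.25254422 3.6403913 ] 4.2
[ 1.79977318e+02  1.52880838e-02 -1.79997336e+02] [-0.12991455  0.00015547  0.10126965]
[ 0.47858253 -0.35868476  0.22438232] 0.01715263048479178 [-0.14054685 -0.6212611  -1.63030393] 5.55
scene
 ([0.659, 0.065], 'onplate', [0.675, 0.073], 194)
 ([0.646, -0.047], 'onplate', [0.663, -0.036], 176)
 ([0.628, -0.109], 'onplate', [0.646, -0.097], 166)
 ([0.612, -0.21], 'onplate', [0.63, -0.195], 152)
side
 ([0.661, 0.064], 'onplate', [0.652, 0.1], 131)
 ([0.648, -0.047], 'onplate', [0.64, -0.007], 109)
 ([0.632, -0.11], 'onplate', [0.624, -0.068], 91)
 ([0.614, -0.207], 'onplate', [0.608, -0.161], 76)
```

```bash
cat >> h.py <<'E'
def scoop(b,yaw,past=.022,pitch=2,vel=.12):
    d=np.array([np.cos(np.radians(yaw)),np.sin(np.radians(yaw))]); b=np.array(b)
    s=b-.052*d
    P=lambda q,z: np.r_[q,z]
    p,e=tcp(P(s,.10),yaw,pitch); robot.move_pose(p,e)
    mv(P(s,.012),yaw,pitch,.12)
    hit=mv(P(s,-.004),yaw,pitch,.015,guard=1.5); t,_,o=tip_now(); print("touch",hit,t.round(4),o["ft_force"].round(2))
    z=t[2]+.0002
    mv(P(s,z),yaw,pitch,.05)
    hit=mv(P(b+past*d,z),yaw,pitch,vel,guard=12); t,_,o=tip_now(); print("push",hit,t.round(4),o["ft_force"].round(2))
    q=t[:2]
    mv(P(q,.008),yaw,0,.03)
    mv(P(q,.07),yaw,-2,.08)
    for a in (-6,-10,-14): mv(P(q,.07+.002*-a),yaw,a,.05)
    robot.pause(.4); print("t",robot.observe()["time"],robot.observe()["ft_force"].round(2))
E
python3 - <<'E'
from h import *
scoop([.660,.0645],4)
ims=[robot.grab_frame(n) for n in ("scene","side")]
C=[cam(n) for n in ("scene","side")]; t=tip_now()[0]
cr=[]
for im,c in zip(ims,C):
    u,v=proj(c,t).astype(int); u=np.clip(u,80,560); v=np.clip(v,70,330); cr.append(cv2.resize(im[v-70:v+70,u-80:u+80],(400,350),interpolation=cv2.INTER_CUBIC))
cv2.imwrite("pics/s1.png",np.hstack(cr))
E
```

```text
touch True [ 0.608   0.0609 -0.0013] [1.41 0.07 3.21]
push False [ 0.6817  0.0661 -0.0011] [0.21 0.66 2.07]
t 12.3167 [ 0.09 -0.21 -2.66]
```

View pics/s1.png

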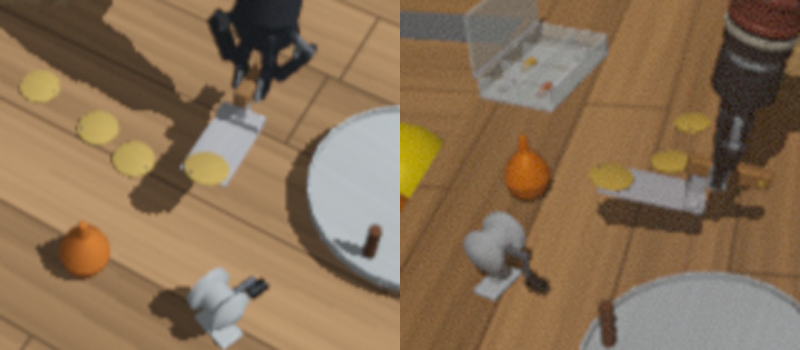

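The blank is on the blade near its tip (scene crop (207,167)) and hasn't slid back. I'll tip further back, slowly.

```bash
cat >> h.py <<'E'
def snap(name,t=None,extra=.0):
    t=tip_now()[0] if t is None else t; cr=[]
    for n in ("scene","side"):
        im=robot.grab_frame(n); u,v=proj(cam(n),t).astype(int); u=np.clip(u,80,560); v=np.clip(v,70,330)
        cr.append(cv2.resize(im[v-70:v+70,u-80:u+80],(400,350),interpolation=cv2.INTER_CUBIC))
    cv2.imwrite(f"pics/{name}.png",np.hstack(cr))
def on_blade():
    "blank positions (scene) in the scraper frame: distance ahead of tip, lateral; assuming they are on the blade"
    t,e,_=tip_now(); r=R.from_euler("xyz",e,degrees=True); im=robot.grab_frame("scene"); C=cam("scene")
    for c in blobs(im,(19,105,100),(26,180,255),25):
        uv=cv2.minAreaRect(c)[0]; K,Rm,tv=C; o=-Rm.T@tv; dd=Rm.T@np.linalg.inv(K)@np.r_[uv,1.]; n=r.apply([0,0,1]); q=t+n*.005
        p=r.inv().apply(o+dd*(n@(q-o))/(n@dd)-t)
        if abs(p[0]+.04)<.08 and abs(p[1])<.05: print("on blade",p.round(3),int(cv2.contourArea(c)))
E
python3 - <<'E'
from h import *
on_blade()
t,e,_=tip_now(); print(t,e)
for a in (-18,-21,-24,-27):
    mv(t+[0,0,.002*(-a-14)],4,a,.05); robot.pause(.3); on_blade()
E
```

```text
on blade [-0.011 -0.     0.005] 152
[0.68175374 0.0660647  0.09798273] [-1.93378970e-03 -1.39880300e+01  3.99995653e+00]
on blade [-0.049 -0.001  0.005] 115
on blade [-0.076 -0.     0.005] 105
on blade [-0.075  0.     0.005] 94
on blade [-0.075  0.001  0.005] 83
```

```bash
cat >> h.py <<'E'
PC=np.array([.539,.275])
def dump(L,yaw,lead=.030,amax=26):
    d=np.array([np.cos(np.radians(yaw)),np.sin(np.radians(yaw))]); T=np.array(L)-lead*d
    w=T-PC; D=w@d+np.sqrt(.127**2-(w@w-(w@d)**2))
    zt=lambda a: max(.0318,(.0405-D*np.sin(np.radians(a))) if D<.115 else 0)
    print("T",T.round(3),"D",D.round(3))
    p,e=tcp(np.r_[T,.125],yaw,-10); robot.move_pose(p,e); robot.pause(.2); on_blade()
    mv(np.r_[T,.07],yaw,0,.1); mv(np.r_[T,zt(6)],yaw,6,.06)
    for a in range(9,amax+1,2): mv(np.r_[T,zt(a)],yaw,a,.03); robot.pause(.1)
    robot.pause(.3); on_blade(); t,_,o=tip_now(); print(t.round(4),o["ft_force"].round(2))
def retreat(yaw):
    d=np.array([np.cos(np.radians(yaw)),np.sin(np.radians(yaw)),0]); t,e,_=tip_now()
    mv(t-.03*d+[0,0,.006],yaw,e[1],.06); mv(t-.05*d+[0,0,.06],yaw,e[1],.12); mv(t-.05*d+[0,0,.10],yaw,0,.15); print("t",robot.observe()["time"])
E
python3 - <<'E'
from h import *
print(ray(cam("scene"),(434.5,276.3),.03),ray(cam("side"),(300,300),.03))
t,e,_=tip_now(); mv([.62,.066,.13],4,-12,.15)
dump([.567,.333],30)
snap("d1")
E
```

```text
[0.53650051 0.27504501 0.03      ] [0.53645065 0.27400685 0.03      ]
T [0.541 0.318] D 0.145
on blade [-0.074  0.005  0.005] 140
on blade [0.005 0.005 0.005] 181
[0.541  0.318  0.0319] [ 0.26  0.17 -1.63]
```

View pics/d1.png

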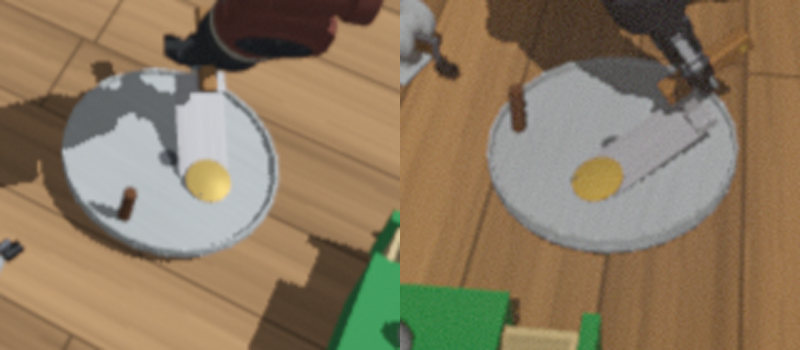

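The blank is half off the blade with its front edge on the plate, at (207,180) in the scene crop. I'll withdraw and relocate the rest.

```bash
sed -i 's/^PC=.*/PC=np.array([.5365,.2745])/; s/mv(t-.03\*d+\[0,0,.006\]/mv(t-.035*d+[0,0,.001]/' h.py
python3 - <<'E'
from h import *
retreat(30)
t,e,o=tip_now(); p,ee=tcp([.47,.0,.15],0,0); robot.move_pose(p,ee)
blanks()
print(robot.observe()["time"],tip_now()[2]["gripper_width"])
E
```

```text
t 24.5
scene
 ([0.524, 0.322], 'onplate', [0.544, 0.324], 164)
 ([0.646, -0.047], 'onplate', [0.663, -0.036], 175)
 ([0.629, -0.109], 'onplate', [0.647, -0.097], 166)
 ([0.612, -0.21], 'onplate', [0.63, -0.195], 151)
side
 ([0.549, 0.297], 'onplate', [0.545, 0.324], 217)
 ([0.648, -0.048], 'onplate', [0.64, -0.008], 101)
 ([0.631, -0.109], 'onplate', [0.623, -0.066], 93)
 ([0.614, -0.207], 'onplate', [0.608, -0.161], 77)
25.525 0.017148432805311736
```

```bash
sed -i 's/lead=.030/lead=.008/; s/past=.022/past=.025/' h.py
cat >> h.py <<'E'
def seat(yaw):
    t,e,_=tip_now()
    for a in (-18,-21,-23): mv(t+[0,0,.002*(-a-14)],yaw,a,.05); robot.pause(.2)
    on_blade(); t=tip_now()[0]; mv(t+[0,0,.05],yaw,-15,.15)
E
python3 - <<'E'
from h import *
scoop([.647,-.0475],-16); seat(-16)
blanks()
E
```

```text
touch True [ 0.5968 -0.0331 -0.0013] [-0.23 -0.23  1.99]
push False [ 0.6708 -0.0543 -0.0012] [1.05 0.13 1.67]
t 31.425 [ 0.55  0.67 -2.61]
on blade [-0.076 -0.001  0.005] 100
scene
 ([0.524, 0.322], 'onplate', [0.544, 0.324], 164)
 ([0.636, -0.097], 'onplate', [0.654, -0.085], 61)
 ([0.612, -0.21], 'onplate', [0.63, -0.195], 152)
 ([0.499, -0.092], 'onplate', [0.519, -0.08], 125)
side
 ([0.549, 0.297], 'onplate', [0.545, 0.324], 218)
 ([0.635, -0.097], 'onplate', [0.628, -0.055], 36)
 ([0.618, -0.196], 'onplate', [0.611, -0.15], 33)
 ([0.639, -0.276], 'onplate', [0.632, -0.227], 99)
```

```bash
python3 - <<'E'
from h import *
t,e,_=tip_now(); mv([.56,.03,.15],10,-14,.2)
dump([.4735,.3045],33)
retreat(33)
p,ee=tcp([.47,.0,.15],0,0); robot.move_pose(p,ee); blanks(); print(robot.observe()["time"])
E
```

```text
T [0.467 0.3  ] D 0.068
on blade [-0.073  0.001  0.005] 118
on blade [0.004 0.    0.005] 164
[0.4667 0.3001 0.0318] [-0.36  1.15 -2.36]
t 43.3417
scene
 ([0.524, 0.322], 'onplate', [0.544, 0.324], 163)
 ([0.45, 0.301], 'onplate', [0.472, 0.303], 148)
 ([0.628, -0.109], 'onplate', [0.646, -0.097], 166)
 ([0.663, -0.205], 'onplate', [0.679, -0.19], 159)
side
 ([0.549, 0.297], 'onplate', [0.545, 0.324], 221)
 ([0.473, 0.277], 'onplate', [0.472, 0.304], 211)
 ([0.632, -0.11], 'onplate', [0.624, -0.068], 89)
 ([0.668, -0.205], 'onplate', [0.66, -0.158], 75)
44.275
```

Blank 1 was knocked to about (0.665, -0.205). Next is blank 2.

```bash
python3 - <<'E'
from h import *
scoop([.630,-.1095],-12); seat(-12)
t,e,_=tip_now(); mv([.56,.0,.15],10,-14,.2)
dump([.5585,.2135],33)
retreat(33)
p,ee=tcp([.47,.0,.15],0,0); robot.move_pose(p,ee); blanks(); print(robot.observe()["time"])
E
```

```text
touch True [ 0.579  -0.0986 -0.0013] [-0.77 -0.35  2.67]
push False [ 0.6542 -0.1145 -0.0012] [ 1.1  -0.3   2.04]
t 50.1333 [ 0.05 -0.68 -2.14]
on blade [-0.076 -0.002  0.005] 93
T [0.552 0.209] D 0.087
on blade [-0.074 -0.007  0.005] 127
on blade [ 0.004 -0.006  0.005] 170
[0.5517 0.2091 0.0319] [-0.69 -0.1  -1.17]
t 61.65
scene
 ([0.524, 0.322], 'onplate', [0.544, 0.324], 162)
 ([0.541, 0.202], 'onplate', [0.561, 0.207], 153)
 ([0.45, 0.301], 'onplate', [0.472, 0.303], 148)
 ([0.663, -0.205], 'onplate', [0.679, -0.19], 158)
side
 ([0.549, 0.297], 'onplate', [0.545, 0.324], 223)
 ([0.473, 0.277], 'onplate', [0.472, 0.304], 212)
 ([0.566, 0.176], 'onplate', [0.561, 0.208], 161)
 ([0.668, -0.201], 'onplate', [0.659, -0.155], 78)
62.325
```

```bash
python3 - <<'E'
from h import *
scoop([.6655,-.2035],-14); seat(-14)
t,e,_=tip_now(); mv([.54,-.03,.15],15,-14,.2); mv([.47,.06,.15],60,-14,.2)
dump([.4815,.2325],85)
retreat(85)
p,ee=tcp([.47,.0,.15],0,0); robot.move_pose(p,ee); blanks(); print(robot.observe()["time"])
snap("p4",np.array([.5365,.2745,.03]))
E
```

```text
touch True [ 0.6149 -0.1908 -0.0013] [0.48 0.42 2.84]
push False [ 0.6896 -0.2094 -0.0011] [0.39 0.14 1.97]
t 68.3917 [ 0.3   1.23 -2.53]
on blade [-0.076 -0.006  0.005] 98
T [0.481 0.225] D 0.062
on blade [-0.074 -0.004  0.005] 128
on blade [ 0.006 -0.     0.005] 135
[0.4809 0.2244 0.0318] [-0.26 -0.72 -2.28]
t 80.7833
scene
 ([0.524, 0.322], 'onplate', [0.544, 0.324], 163)
 ([0.541, 0.202], 'onplate', [0.561, 0.207], 152)
 ([0.45, 0.301], 'onplate', [0.472, 0.303], 149)
 ([0.463, 0.226], 'onplate', [0.485, 0.23], 135)
side
 ([0.548, 0.297], 'onplate', [0.543, 0.324], 217)
 ([0.473, 0.277], 'onplate', [0.472, 0.304], 212)
 ([0.486, 0.199], 'onplate', [0.484, 0.23], 171)
 ([0.566, 0.176], 'onplate', [0.561, 0.208], 161)
82.05
```

View pics/p4.png

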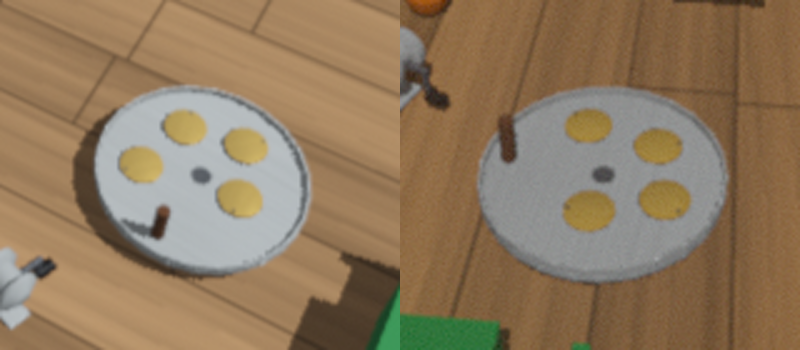

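All four blanks lie flat and apart: scene crop (186,127), (246,146), (141,164) and (240,198). The peg is clear at (160,222). Next the scraper goes back on the mat.

```bash
python3 - <<'E'
from h import *
yaw=-62.9; d=np.array([np.cos(np.radians(yaw)),np.sin(np.radians(yaw)),0]); tip=np.array([.483,-.3925,0])+.096*d
p,e=tcp(tip+[0,0,.10],yaw); robot.move_pose(p,e)
mv(tip+[0,0,.015],yaw,0,.12); print(mv(tip+[0,0,.001],yaw,0,.015,guard=2.5)); t,ee,o=tip_now(); print(t,ee,o["ft_force"])
robot.set_gripper(.05); robot.pause(.2)
o=robot.observe(); robot.line_to(o["tool_pos"]+[0,0,.08],vel=.12)
robot.move_pose([.46,-.36,.36],[180,0,80]); robot.pause(.2)
C=cam("wrist"); pickle.dump(C,open("w3.pkl","wb")); im=robot.grab_frame("wrist"); cv2.imwrite("pics/w3f.png",im)
cv2.imwrite("pics/w3.png",cv2.resize(im[30:280,210:460],None,fx=2.4,fy=2.4,interpolation=cv2.INTER_CUBIC)); print(robot.observe()["time"])
# peg: reddish-brown dark, both views
P=[]
for n in ("scene","side"):
    f=robot.grab_frame(n); cv2.imwrite(f"pics/peg_{n}.png",f); Cn=cam(n); u,v=proj(Cn,[.64,.26,.06]).astype(int)
    hsv=cv2.cvtColor(f,cv2.COLOR_BGR2HSV); m=cv2.inRange(hsv,(0,70,10),(15,255,130)); w=np.zeros_like(m); w[v-25:v+25,u-22:u+22]=255; m&=w
    c=max(cv2.findContours(m,0,1)[0],key=cv2.contourArea); r=cv2.minAreaRect(c); print(n,r); cx=np.array(r[0])
    q=c[:,0,:]; q=q[np.argsort(q[:,1])]; print("top",q[:3].mean(0),"mid->",ray(Cn,cx,.0575)) 
E
```

```text
True
[ 0.5266753  -0.47784162  0.00396669] [-3.43381344e-03  1.57140899e-02 -6.28980537e+01] [-0.85876368  0.25181082  3.98847747]
87.575
scene ((408.72955322265625, 306.0913391113281), (45.42568588256836, 10.655128479003906), 37.64761734008789)
top [394.         288.66666667] mid-> [0.68051169 0.25454691 0.0575    ]
side ((261.2594909667969, 279.1711730957031), (8.499025344848633, 29.508296966552734), 6.842773914337158)
top [266.66666667 265.33333333] mid-> [0.64137209 0.23823468 0.0575    ]
```

View pics/w3.png

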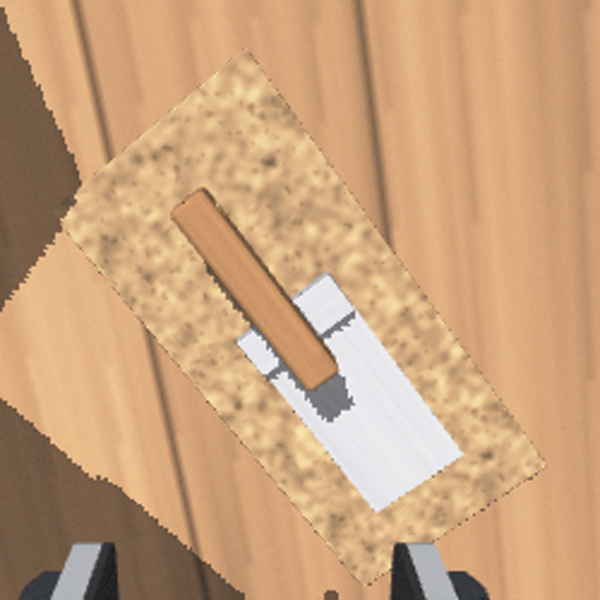

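The scraper lies flat and centred on the mat: handle at (200,200) to (320,380), blade front at (420,483). The scene mask for the peg was polluted, so I'll look from near.

```bash
python3 - <<'E'
from h import *
robot.set_gripper(.085)
robot.move_pose([.60,.26,.32],[180,0,190]); robot.pause(.2)
C=cam("wrist"); pickle.dump(C,open("w4.pkl","wb")); im=robot.grab_frame("wrist"); cv2.imwrite("pics/w4.png",im); print(proj(C,[.638,.257,.085]),proj(C,[.638,.257,.03]),proj(C,[.5365,.2745,.03]))
E
```

```text
[305.81007392 216.90898017] [307.0945617  197.71622255] [342.09515728 102.67605554]
```

View pics/w4.png

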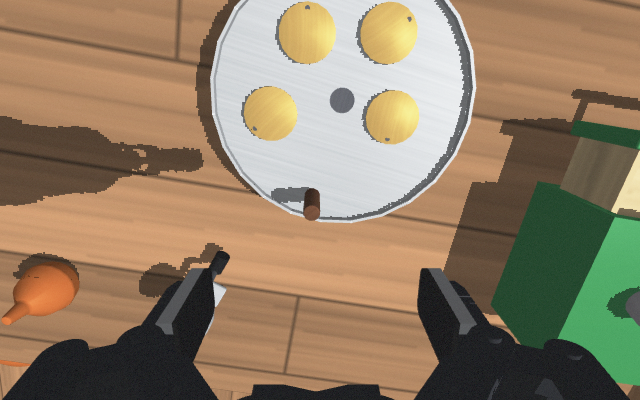

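The peg top is at (312,212), its foot about (311,194), and the plate centre at (342,100). The reel at (215,270) stands about 0.15 m from the peg.

```bash
python3 - <<'E'
from h import *
C=pickle.load(open("w4.pkl","rb"))
c=ray(C,(342,100),.03); t=ray(C,(312,212),.085); b=ray(C,(311,194),.031)
for n,p in (("top",t),("base",b)): w=(p-c)[:2]; print(n,p.round(4),"r",np.hypot(*w).round(4),np.degrees(np.arctan2(w[1],w[0])).round(1))
print(c)
E
```

```text
top [0.6323 0.2617 0.085 ] r 0.099 -7.1
base [0.6329 0.2603 0.031 ] r 0.0998 -7.8
[0.5340595  0.27392308 0.03      ]
```

```bash
cat >> h.py <<'E'
CC=np.array([.5345,.274]); RP=.1
def pegpose(phi,flip,z=.121,lead=0):
    a=np.radians(phi); p=CC+RP*np.array([np.cos(a),np.sin(a)]); return np.r_[p,z],[180,0,(phi+180*flip+180)%360-180]
def take(phi,flip):
    p,e=pegpose(phi,flip,.21); robot.move_pose(p,e); p,e=pegpose(phi,flip); print("down hit",robot.line_to(p,vel=.12,guard=8)); robot.set_gripper(.019)
    o=robot.observe(); print("caged",o["gripper_width"].round(4),o["ft_force"].round(1),"q6",o["q"][5].round(0))
def turn(a,b,flip,step=10,guard=None,vel=.09):
    fm=0
    for phi in np.append(np.arange(a+step,b,step),b):
        p,e=pegpose(phi,flip); h=robot.line_to(p,vel=vel,rotation=e,guard=guard); o=robot.observe(); fm=max(fm,np.linalg.norm(o["ft_force"]))
        if h: break
    print("phi",phi,"hit",h,"fmax",fm.round(1),"q6",o["q"][5].round(0),"t",o["time"]); return phi,h
def leave():
    robot.set_gripper(.085); o=robot.observe(); robot.line_to(o["tool_pos"]+[0,0,.09],vel=.15)
E
python3 - <<'E'
from h import *
print("box",ray(cam("scene"),(525,300),.1),ray(cam("scene"),(490,370),.1))
take(-7.3,1)
turn(-7.3,30,1,guard=15)
blanks(("side",))
E
```

```text
box [0.52803971 0.51762191 0.1       ] [0.76110366 0.50056846 0.1       ]
down hit FalseTraceback (most recent call last):
  File "<stdin>", line 3, in <module>
  File "h.py", line 84, in take
    o=robot.observe(); print("caged",o["gripper_width"].round(4),o["ft_force"].round(1),"q6",o["q"][5].round(0))
                                     ^^^^^^^^^^^^^^^^^^^^^^^^
AttributeError: 'float' object has no attribute 'round'
```

```bash
sed -i 's/o\["gripper_width"\].round(4)/o["gripper_width"]/; s/"q6",o\["q"\]\[5\].round(0)/"q6",round(float(o["q"][5]))/g; s/"fmax",fm.round(1)/"fmax",round(float(fm),1)/' h.py
python3 - <<'E'
from h import *
o=robot.observe(); print(o["gripper_width"],o["ft_force"],o["q"].round(0))
turn(-7.3,30,1,guard=15)
blanks(("side",))
E
```

```text
0.01908983087472533 [-0.05425198 -0.37799631 -0.02044761] [12. 23.  6. 73.  0. 19.]
phi 30.0 hit False fmax 1.5 q6 -13 t 94.025
side
 ([0.515, 0.292], 'onplate', [0.512, 0.32], 222)
 ([0.468, 0.231], 'onplate', [0.467, 0.26], 180)
 ([0.596, 0.205], 'onplate', [0.59, 0.236], 137)
 ([0.523, 0.176], 'onplate', [0.52, 0.207], 157)
```

The plate turns with about 1 N and the blanks ride along, so I'll continue.

```bash
python3 - <<'E'
from h import *
turn(30,150,1,guard=15); leave()
take(150,0); turn(150,310,0,guard=15); leave()
snap("p5",np.array([.5345,.274,.03]))
E
```

```text
phi 150 hit False fmax 1.7 q6 -127 t 98.175
down hit False
caged 0.019195705029577674 [-0.6 -0.2  0.2] q6 52
phi 310 hit False fmax 1.7 q6 -123 t 109.225
```

View pics/p5.png

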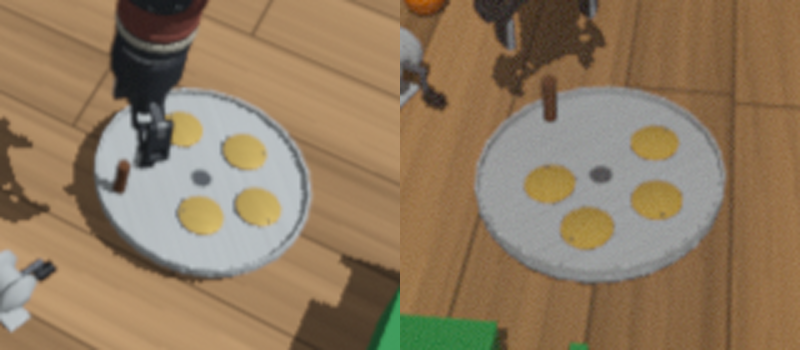

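All four blanks are still flat, and the peg is at (122,176) as expected, about 50° short of a full turn. Now the last stretch to the stop.

```bash
python3 - <<'E'
from h import *
take(310,1); turn(310,350,1,guard=15)
phi,h=turn(350,400,1,step=5,guard=7,vel=.05); o=robot.observe(); print(o["tool_pos"],o["ft_force"])
w=o["tool_pos"][:2]-CC; print("angle",np.degrees(np.arctan2(w[1],w[0])))
robot.pause(.3); print(robot.observe()["ft_force"])
E
```

```text
down hit False
caged 0.01894032930364018 [-0.3 -0.4  0.6] q6 56
phi 350 hit False fmax 1.5 q6 21 t 116.275
phi 370 hit True fmax 4.5 q6 4 t 117.5
[0.63305054 0.28985219 0.12060483] [ 0.532097   -3.56253099  2.61816537]
angle 9.137943701286941
[ 0.78711771 -5.72107294  4.00533059]
```

The tool was stopped after about 376° of turn, with the reaction against the turning direction. One firmer push will confirm it's the stop, then I'll release and do a final check.

```bash
python3 - <<'E'
from h import *
p,e=pegpose(372,1); print(robot.line_to(p,vel=.02,rotation=e,guard=14)); o=robot.observe(); w=o["tool_pos"][:2]-CC; print(np.degrees(np.arctan2(w[1],w[0])),o["ft_force"])
robot.set_gripper(.03); robot.set_gripper(.085); o=robot.observe(); robot.line_to(o["tool_pos"]+[0,0,.1],vel=.12)
robot.move_pose([.42,-.05,.35],[180,0,175]); robot.pause(.5)
blanks(); print(robot.observe()["time"])
cv2.imwrite("pics/end.png",np.vstack([np.hstack([cv2.imread("pics/last_scene.png")[100:400,140:540],cv2.imread("pics/last_side.png")[100:400,150:550]])]))
E
```

```text
True
9.195965032930394 [ 0.89013715 -3.31155635  2.18155472]
scene
 ([0.527, 0.322], 'onplate', [0.546, 0.323], 161)
 ([0.459, 0.316], 'onplate', [0.48, 0.318], 148)
 ([0.526, 0.2], 'onplate', [0.546, 0.205], 143)
 ([0.455, 0.239], 'onplate', [0.477, 0.243], 137)
side
 ([0.483, 0.291], 'onplate', [0.481, 0.318], 216)
 ([0.551, 0.298], 'onplate', [0.547, 0.324], 221)
 ([0.479, 0.213], 'onplate', [0.477, 0.243], 178)
 ([0.551, 0.174], 'onplate', [0.546, 0.206], 157)
121.9917
```

View pics/end.png

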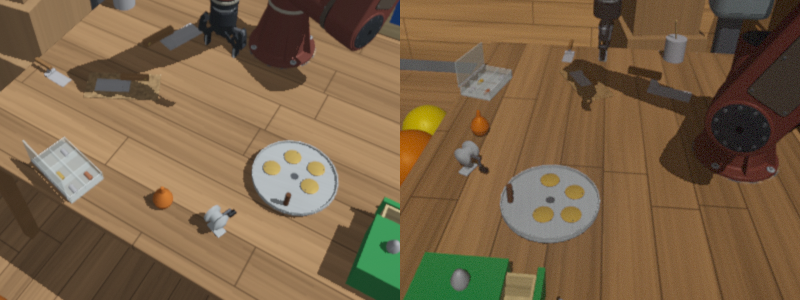

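The blanks now sit about 13° behind their starting angle, which doesn't fit a 376° turn. I'll look at the peg from near.

```bash
python3 - <<'E'
from h import *
robot.move_pose([.60,.26,.32],[180,0,190]); robot.pause(.2)
C=cam("wrist"); pickle.dump(C,open("w5.pkl","wb")); im=robot.grab_frame("wrist"); cv2.imwrite("pics/w5.png",im)
E
```

```text
(no output)
```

View pics/w5.png

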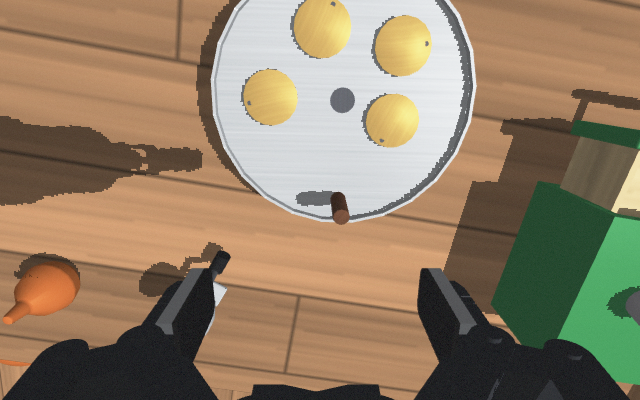

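The peg top is at (341,215), about +9°, so the plate did turn the full 376° to its stop (it did not yield to a firmer push). The blanks lagged slightly on the plate but lie flat, at least 66 mm apart between centres. The reel and float haven't moved.

```bash
python3 -c "
from plant import robot
print(robot.observe()['time'],robot.job_done())"
```

```text
the job is handed in; nothing more can be done
123.5917 None
```

I handed the job in at 123.6 s: all four blanks lie flat and apart on the plate, which I turned about 376° anticlockwise to its stop, the scraper is flat along the middle of its mat, and the reel and float are where they were.

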